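# Shift the specimen lapping machine into third gear

### The arm

A 6-joint arm with a two-finger parallel gripper is mounted at the origin on the work surface. World frame = base frame: x ahead of the robot, y to its left, z up, the work surface at z = 0. Lengths are in m, angles in rad, forces in N, time in s.
With the tool pointing down it reaches from about 0.325 to 0.75 m from the base axis. Payload 7.6 kg.
Tool frame: the origin (TCP) lies between the finger pads; the fingertips stand 8 mm ahead of it and the grasp point (between the pads) lies 11 mm behind it; z points along the fingers, y is the line along which they close (so a half turn about z gives the same grasp; the last joint's range is limited). The gripper opens to 85 mm and grips with 20 to 120 N. Pads are 22 mm wide; open, the fingers measure 114 mm over their backs; the gripper's body (76 mm by 85 mm) begins 54 mm behind the grasp point. The pads swing forward as they close: fully open they stand 13 mm farther back than shut.
Start: joints at [1.128, 0.052, 1.401, -0, 1.689, -0.07], TCP at [0.191, 0.489, 0.239] pointing down, gripper open.
Joint ranges: [-2.9, 2.9], [-0.91, 2.17], [0.12, 2.37], [-1.06, 4.2], [0.26, 2.73], [-2.93, 2.93]. Speed limits (rad/s): [2.57, 2.57, 3.01, 3.14, 3.14, 3.14].

### API

Orientations are given as a unit quaternion [w, x, y, z].
In Python, from bench import bot, cams, finder gives the robot as it stands.
- The arm moves only by the tool drive_tool, never from a script. Its argument "plan" is one flat list of numbers, 4 for each row, row after row: the shift along the world's x, y, z in cm, then the turn about the world's z in degrees. A call has 1 to 12 rows; each row shifts and turns the commanded pose from where the row before left it; what a row does not reach is not made up. A row lasts 1/8 s, in which the tool goes at most 62.5 mm and 10.7 degrees, less where a joint would pass 70% of its speed; a pose out of reach is approached as far as the arm can. A call is refused whole if a number of a shift passes 6.25 or a number of a turn 10.7, either way. A call with a gripper value outside its range is refused whole. "hand" is the finger opening in cm, from 0 to 8.54, set as the call begins (left out, the last holds). The fingers move at their own pace and stop on an object; "force" is the grip in N (left out, the last holds). Time passes only in rows, so rows that do not move let the fingers close. It gives the time, the measured TCP pose, the force, the opening and the grip force at its end, in the units of the state.
- bot.observe(): the state, without advancing time (a new reading comes with each control period).
- cams.camera(name): name is "side" or "top" or "wrist"; returns the picture (400x640x3 uint8, red, green, blue); there is no depth.
- cams.camera_model(name): a dict with "fx", "fy", "cx", "cy" (pixels), "dist" ([k1, k2, p1, p2, k3] as OpenCV has them; the pictures are not rectified), "camera_from_world" (4x4, takes a point from world to camera coordinates). Camera axes: x right, y down, z forward; pixel columns grow to the right and rows downward; lengths in m; the calibration is good to about 2 mm. A picture is of the moment at which its call begins: read the wrist's pose just before it. camera_model takes no time and is no camera call; for the wrist camera it gives the pose at the moment of the call.
- bot.job_done(): hands the job in; it is judged then, once.
Trained networks look in the newest picture that a camera, given by its name, has taken for a name from the list of things; names that differ only in an ending like _2 or _b are one class to them, and where a whole thing is asked for, a point or a joint stands for the part that bears it (a point fixed in the world has none). Each returns a list of dicts, best first, with "confidence" (0 to 1); they miss things now and then, are a little off and sometimes report something else, mostly with a low value. They report only what shows in the picture. A call takes as long as a camera call.
- finder.look_for(camera, thing): "at" ([x, y, z] in m, in the coordinates of the camera as it stood for that picture, good to about 4 mm: the middle of the surface that is visible of it).
- finder.outline_of(camera, thing): "region" (400x640 bool, what is visible of it).
The state is a dict: "time": time; "joints": joint angles; "qvel": joint speeds; "tau": joint torques, N m; "eef_pos": TCP position; "tool_rot": TCP orientation; "wrist_force": force on the tool from outside, world axes, zero at the start; "moment": the same for the moment, N m; "gripper_width": opening from 0.0 (shut) to 1.0 (fully open); "grip_force": force on a finger pad.
Only numpy, scipy, OpenCV 4.12 (cv2) and the standard library are available. Lean on these libraries where they do the work, as an engineer would, in place of code of your own. Each camera call takes 0.05 s, during which the arm holds its last target. There are 200 camera calls.

### The job

Put the lapping machine into third gear by pushing the ball-topped gear lever gently with the fingertips, not gripping it: the lever stands somewhere in the left-hand lane of the H-shaped gate, so push it to the middle (neutral), straight across to the right-hand lane, then forward (away from the robot) until it is fully home in the far right slot, which is third. Never let it slip back into fourth, the near right slot, on the way. Let go of the lever and leave the jar, boxes and other loose things where they stand.

Things in the scene. Friction and masses are not known exactly. Their poses are not given: they have to be found in the camera images.
- lapper: lapping machine: fixed cream housing 250 mm (x) by 370 mm (y), flat top at 95 mm, round lapping bowl 190 mm wide (rim at 130 mm) on the left, centred at x 30, y 155 mm. Origin: on the bench straight below the centre of the gear gate, which is also the lever's foot. x: forward, away from the robot; y: left; z up. Yaw varies. The lever's pivot is 30 mm straight above the origin
- gate (a point): centre of the top of the steel H gate plate (100 x 100 mm), 104 mm above the bench; axes as the machine's. Two lanes along x, centred 15 mm left and right, joined only in the middle (x = 0) by a cross slot 17 mm wide along y. First gear is far left, second near left, third far right, fourth near right
- knob (a point): centre of the black ball knob, 42 mm across, on the gear lever: a steel rod 10 mm thick, knob centre 170 mm from the pivot, so 200 mm above the bench when upright. Its axes lean with the lever. Knob offset from the pivot in the machine's frame, mm: x = 170 sin(fore), y = -170 cos(fore) sin(across), z = 170 cos(fore) cos(across)
- gear_fore (a joint): fore-and-aft lean of the lever, rad: 0 neutral (in line with the cross slot), positive forward; stops at +0.29 (home in first or third) and -0.29 (second or fourth). It can go across only while within about 0.05 of 0. 0.1 rad is about 17 mm at the knob. It stays where it is left and takes about 2 N at the knob to move
- gear_across (a joint): sideways lean of the lever, rad: negative to the left, positive to the right (machine -y). -0.19 to -0.235 in the left lane, +0.19 to +0.235 in the right lane, stops at +-0.235; 0 in the middle of the cross slot. Stays where it is left
- grit_jar: small lidded grit jar, 38 mm wide, 45 mm tall, standing on the machine's top beyond the gate (far side) to the right; origin at the centre of its underside
- fossil_box: clear specimen box 50 x 50 x 24 mm with a round fossil, on the machine's top beyond the gate (far side); origin at the centre of its underside
- rock: rounded rock specimen, 64 mm wide, 40 mm tall, on the bench right of the machine; origin at the centre of its underside
- wash_bottle: white bottle 60 mm wide, 150 mm tall, on the bench right of the machine; origin at the centre of its underside
- beaker: white open beaker 64 mm wide, 85 mm tall, on the bench left of the machine; origin at the centre of its underside
- brush: cleaning brush 170 mm long lying on the bench at the right; origin under its middle
- shell_box: clear specimen box 50 x 50 x 24 mm with small shells, on the bench at the right; origin at the centre of its underside

How it is judged:
By the outcome, as a careful person would: the job done as asked, in the order asked, and still so for the second after the job is handed in, with the robot touching nothing.
It also fails if it takes over 51 s, if anything falls off the work surface, if the arm or the gripper's body presses on something with over 40 N, if the wrist force passes 120 N, or if a joint passes its speed limit or range.

## Working session

There is one attempt and no reset: what is moved stays moved. The work goes in short steps, Python scripts to look and compute and a tool call to move; the robot and the scene stay as the last step left them, time stands still between calls to the robot, and variables do not carry over. Pictures are saved under pics/ and viewed, at most 10 in all, crops included, and the job is handed in when it is done.

Besides the shell and the picture viewer there is one more tool, called after ">>>" as a command line: name --argument value ..., lists and objects as JSON in quotes. drive_tool: Moves the arm, as the interface text tells. Its arguments: {"type":"object","properties":{"plan":{"type":"array"},"hand":{"type":"number"},"force":{"type":"number"}},"required":["plan"]}

```bash
mkdir -p pics; ls; cat > h.py <<'E'
import numpy as np, cv2
from bench import bot, cams, finder
def snap(n,f):
    im=cams.camera(n); cv2.imwrite('pics/'+f,im[:,:,::-1]); return cams.camera_model(n)
def world(m,p):
    T=np.linalg.inv(np.array(m['camera_from_world'])); return T[:3,:3]@np.array(p)+T[:3,3]
def find(n,m,things):
    for t in things:
        for d in finder.look_for(n,t)[:2]: print(n,t,round(d['confidence'],2),np.round(world(m,d['at'])*1000))
E
python3 - <<'E'
from h import *
s=bot.observe(); print(s['time'],s['eef_pos'],s['tool_rot'],s['gripper_width'])
for n in ['top','side']:
    m=snap(n,n+'0.png'); find(n,m,['knob','gate','grit_jar','fossil_box','lapper','wash_bottle'])
a=cv2.imread('pics/top0.png');b=cv2.imread('pics/side0.png')
E
```

```text
pics
0.0 [0.19107736 0.48868081 0.23845366] [-1.93425911e-04  1.85328516e-01  9.82676300e-01 -7.69667229e-04] 1.0032970807927128
top knob 0.75 [613. 118. 207.]
top gate 0.7 [582. 176.  95.]
top grit_jar 0.63 [702.  35. 142.]
top lapper 0.7 [580. 172.  96.]
top wash_bottle 0.69 [ 637. -345.  102.]
side knob 0.84 [615. 115. 188.]
side gate 0.9 [590.  79.  99.]
side grit_jar 0.65 [711.  24. 125.]
side fossil_box 0.83 [683.  97. 121.]
side lapper 0.8 [589.  77.  99.]
side wash_bottle 0.59 [ 319. -323.   17.]
```

View pics/top0.png

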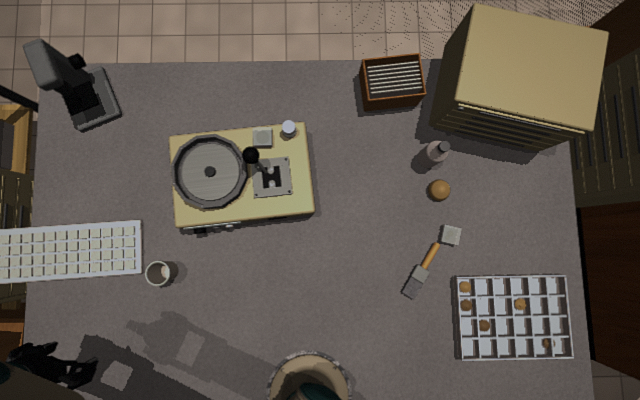

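View pics/side0.png

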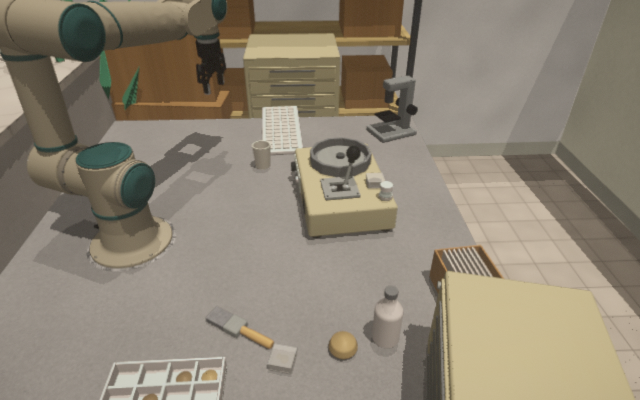

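The top view shows the lever leaning far-left with its knob at pixel (251,155) and the gate plate at (271,177). The side view shows the knob at (353,153). I'll rectify the top view onto the gate plane.

```bash
cat >> h.py <<'E'
def K(m): return np.array([[m['fx'],0,m['cx']],[0,m['fy'],m['cy']],[0,0,1.]])
def proj(m,P):
    T=np.array(m['camera_from_world']); r,_=cv2.Rodrigues(T[:3,:3])
    return cv2.projectPoints(np.array(P,float).reshape(-1,3),r,T[:3,3],K(m),np.array(m['dist'],float))[0].reshape(-1,2)
def rect(m,im,z,x0,x1,y0,y1,s=1.0):
    # image: up = +x, left = +y, s px per mm ; coords mm
    xs=np.arange(x1,x0,-1/s); ys=np.arange(y1,y0,-1/s)
    X,Y=np.meshgrid(xs,ys,indexing='ij')
    p=proj(m,np.stack([X,Y,0*X+z],-1).reshape(-1,3)/1000).reshape(*X.shape,2).astype(np.float32)
    return cv2.remap(im,p[...,0],p[...,1],cv2.INTER_LINEAR)
E
python3 - <<'E'
from h import *
cams.camera('top'); m=cams.camera_model('top')
im=cv2.imread('pics/top0.png')
cv2.imwrite('pics/rect.png',rect(m,im,104,420,760,-60,400,1.7))
r=finder.outline_of('top','lapper')[0]['region'].astype(np.uint8)
print(r.sum())
R=rect(m,r*255,95,400,800,-100,450)
c=max(cv2.findContours((R>127).astype(np.uint8),0,1)[0],key=cv2.contourArea)
b=cv2.minAreaRect(c); print(b); print([(800-v,450-u) for u,v in cv2.boxPoints(b)])
for n in ['knob']:
  cams.camera('side');ms=cams.camera_model('side')
  o=[finder.outline_of(k,n)[0]['region'] for k in('top','side')]
  for k,q in zip(('top','side'),o):
    v,u=np.nonzero(q); print(k,q.sum(),u.min(),u.max(),v.min(),v.max())
E
```

```text
12792
((284.01641845703125, 213.3799285888672), (269.4744873046875, 374.94793701171875), 84.2396469116211)
[(np.float32(701.8606), np.float32(366.03418)), (np.float32(739.4933), np.float32(-7.0204163)), (np.float32(471.37958), np.float32(-34.067017)), (np.float32(433.74683), np.float32(338.98758))]
top 600 418 449 141 166
side 228 345 360 146 183
```

View pics/rect.png

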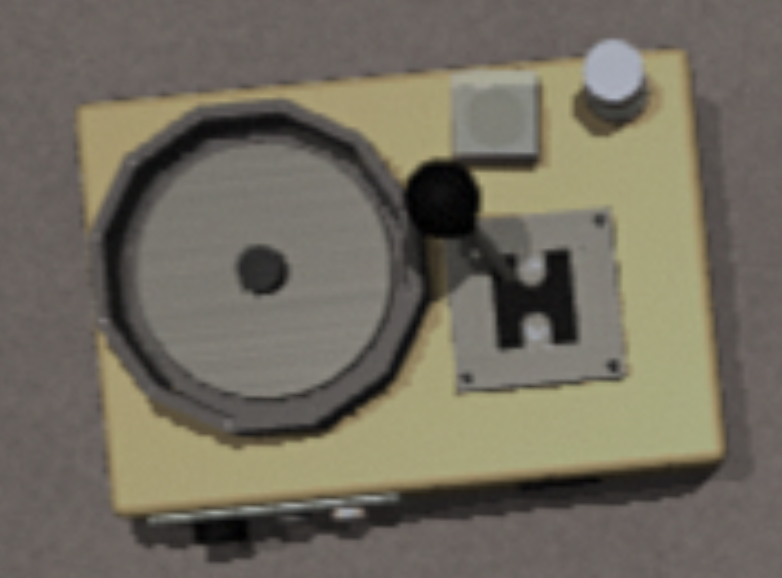

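```bash
cat >> h.py <<'E'
from scipy.optimize import least_squares
G=np.array([583.5,84.1]); YAW=np.radians(5.6); c,s=np.cos(YAW),np.sin(YAW)
def m2w(p): return np.array([G[0]+c*p[0]-s*p[1],G[1]+s*p[0]+c*p[1],p[2]])
def w2m(p): d=np.array(p[:2])-G; return np.array([c*d[0]+s*d[1],-s*d[0]+c*d[1]])
def knob(f,a): return np.array([170*np.sin(f),-170*np.cos(f)*np.sin(a),30+170*np.cos(f)*np.cos(a)])
def fit(obs):
    fun=lambda q:np.concatenate([proj(m,m2w(knob(*q))/1000)[0]-uv for m,uv in obs])
    r=least_squares(fun,[0,0]); return r.x,r.fun
def measure(tag=None):
    obs=[]
    for n in('top','side'):
        im=cams.camera(n); m=cams.camera_model(n)
        if tag: cv2.imwrite(f'pics/{n}{tag}.png',im[:,:,::-1])
        R=[d for d in finder.look_for(n,'knob') if d['confidence']>.4]
        if not R: print(n,'none'); continue
        d=R[0]; uv=proj(m,world(m,d['at']))[0]
        # refine with black blob near detection
        v,u=np.nonzero(im.max(2)<35); k=np.hypot(u-uv[0],v-uv[1])<11
        bl=np.array([u[k].mean(),v[k].mean()]) if k.sum()>20 else uv
        print(n,round(d['confidence'],2),np.round(uv,1),np.round(bl,1),k.sum())
        obs.append((m,bl))
    if obs:
        x,r=fit(obs); print('fore,across',np.round(x,3),'res',np.round(r,1),'knob w',np.round(m2w(knob(*x))),'m',np.round(knob(*x)))
        return x
E
python3 - <<'E'
from h import *
measure()
# check gate centre in side view
m=cams.camera_model('side'); im=cv2.imread('pics/side0.png')
for p in [(-50,-50),(-50,50),(50,50),(50,-50)]:
    u=proj(m,m2w((*p,104))/1000)[0]; cv2.circle(im,tuple(int(round(x*8)) for x in u),12,(0,0,255),-1,shift=3)
cv2.imwrite('pics/sidec.png',cv2.resize(im[120:250,270:430],None,fx=4,fy=4,interpolation=2))
E
```

```text
top 0.62 [236.2 177.4] [236.2 177.4] 20
side 0.77 [348.4 155.1] [348.4 155.1] 0
fore,across [ 0.081 -0.467] res [ 0.1 -7.7 -9.1 -5.1] knob w [590. 161. 181.] m [ 14.  76. 181.]
```

View pics/sidec.png

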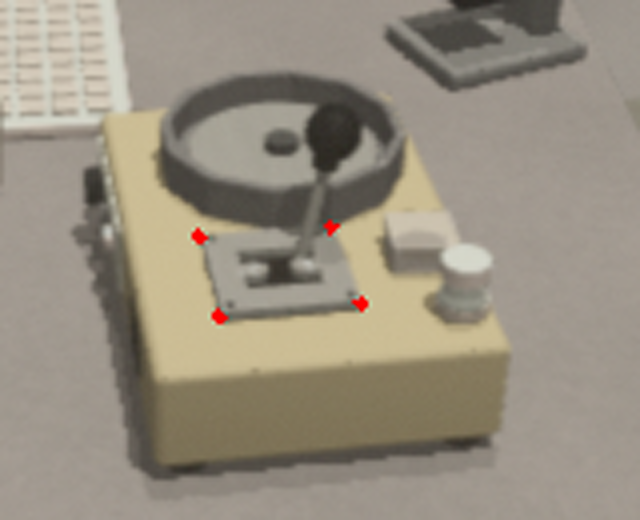

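The overlaid corners match the gate plate to about 1–2 px. The knob is at about (353,153) in the side view. I'll refine the knob position with the dark blob rather than the network.

```bash
cat >> h.py <<'E'
def blob(im,uv,r=16,th=45):
    b=(im.max(2)<th).astype(np.uint8)
    n,l,st,ce=cv2.connectedComponentsWithStats(b)
    best=[(st[i,4],ce[i],st[i,:4]) for i in range(1,n) if np.hypot(*(ce[i]-uv))<r and st[i,4]>15]
    return max(best,key=lambda t:t[0]) if best else None
def meas(f,a,tag=None,th=45,r=16):
    obs=[]
    for n in('top','side'):
        im=cams.camera(n); m=cams.camera_model(n)
        if tag: cv2.imwrite(f'pics/{n}{tag}.png',im[:,:,::-1])
        b=blob(im,proj(m,m2w(knob(f,a))/1000)[0],r,th); print(n,b)
        if b: obs.append((m,b[2][:2]+(b[2][2:]-1)/2 if n=='top' else b[2][:2]+np.array([(b[2][2]-1)/2]*2)))
    x,rr=fit(obs); print('fore,across',np.round(x,3),'res',np.round(rr,1),'knob w',np.round(m2w(knob(*x))),'m',np.round(knob(*x)))
E
python3 - <<'E'
from h import *
meas(.2,-.21,th=35); meas(.2,-.21,th=55)
o=[(cams.camera_model('top'),np.array([251,155.])),(cams.camera_model('side'),np.array([353.2,153.]))]; print(fit(o),[fit([q]) for q in o])
E
```

```text
top (np.int32(344), array([245.97093023, 166.19476744]), array([212, 147,  47,  61], dtype=int32))
side None
fore,across [-0.019 -0.499] res [0. 0.] knob w [572. 165. 179.] m [ -3.  81. 179.]
top (np.int32(792), array([254.32449495, 171.1540404 ]), array([204, 146,  77,  63], dtype=int32))
side (np.int32(116), array([352.64655172, 154.21551724]), array([347, 147,  13,  16], dtype=int32))
fore,across [ 0.099 -0.361] res [  0.4  -9.8 -11.4  -2.4] knob w [594. 145. 188.] m [ 17.  60. 188.]
(array([ 0.26502615, -0.22368788]), array([-0.06911905, -0.35287583, -0.46503266,  0.38013319])) [(array([ 0.25926847, -0.22259993]), array([ 5.68434189e-14, -2.84217094e-14])), (array([ 0.28106652, -0.25972128]), array([0., 0.]))]
```

>>> drive_tool --plan '[4, -3, 0.5, 2.25, 4, -3, 0.5, 2.25, 4, -3, 0.5, 2.25, 4, -3, 0.5, 2.25, 4, -3, 0, 2.25, 4, -3, 0, 2.25, 4, -3, 0, 2.25, 4, -3, 0, 2.25, 4, -3, 0, 2.25, 4, -3, 0, 2.25, 4, -3, 0, 2.25, 4, -3, 0, 2.25]' --hand 0 --force 20

```text
time: 2.85
eef_pos: [0.6724, 0.1279, 0.2593]
tool_rot: [0.0, -0.05, 0.999, 0.0]
wrist_force: [-0.2, 1.5, 0.3]
gripper_width: -0.003
grip_force: 0.0
```

>>> drive_tool --plan '[0, 0, -2.5, 0, 0, 0, -2.5, 0, 0, 0, -2.4, 0, 0, 0, 0, 0]'

```text
time: 3.35
eef_pos: [0.6702, 0.1288, 0.1825]
tool_rot: [-0.003, -0.049, 0.999, -0.0]
wrist_force: [0.2, -0.2, -0.3]
gripper_width: 0.002
grip_force: 0.0
```

```bash
python3 - <<'E'
from h import *
s=bot.observe(); print(s['eef_pos'],s['wrist_force'],w2m(np.array(s['eef_pos'])*1000))
im=[]
for n,(x,y) in (('top',(270,170)),('side',(345,165))):
    a=cams.camera(n)[:,:,::-1]; im.append(cv2.resize(a[y-50:y+50,x-50:x+50],None,fx=4,fy=4,interpolation=2))
cv2.imwrite('pics/b.png',np.hstack(im))
E
```

```text
[0.67021764 0.1287884  0.18252096] [ 0.1567197  -0.22075754 -0.26797824] [90.66459227 36.01296267]
```

View pics/b.png

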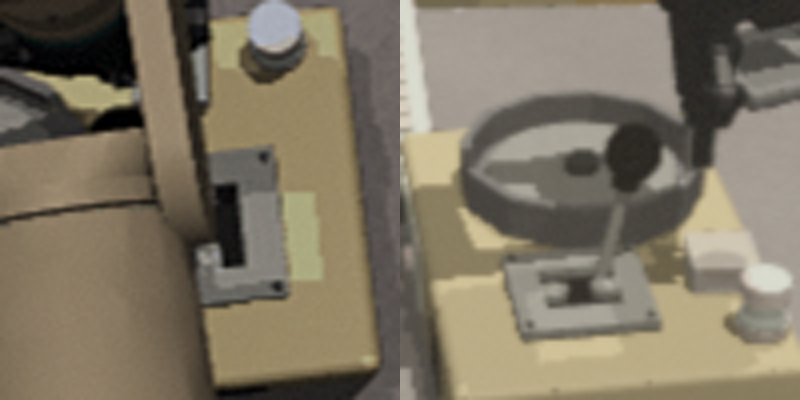

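The side view shows the closed fingertips just beyond the knob, and nothing is touching. Next I'll push toward neutral.

>>> drive_tool --plan '[-0.5, -0.05, 0, 0, -0.5, -0.05, 0, 0, -0.5, -0.05, 0, 0, -0.5, -0.05, 0, 0, -0.5, -0.05, 0, 0, -0.5, -0.05, 0, 0, -0.5, -0.05, 0, 0, -0.5, -0.05, 0, 0, 0, 0, 0, 0]'

```text
time: 4.58
eef_pos: [0.6308, 0.1249, 0.1852]
tool_rot: [-0.0, -0.049, 0.999, -0.0]
wrist_force: [0.7, 1.1, 1.1]
gripper_width: 0.005
grip_force: 0.7
```

```bash
cat > v.py <<'E'
from h import *
import sys
s=bot.observe(); print(s['time'],s['eef_pos'],s['wrist_force'],w2m(np.array(s['eef_pos'])*1000))
a=cams.camera('side')[:,:,::-1].copy(); m=cams.camera_model('side')
o=a[115:215,295:395]; o=cv2.resize(o,None,fx=6,fy=6,interpolation=2)
for f,ac,col in [eval(t) for t in sys.argv[2:]]:
    u=(proj(m,m2w(knob(f,ac))/1000)[0]-[295,115]+.5)*6-.5; print(f,ac,u)
    cv2.drawMarker(o,tuple(int(x) for x in u),col,0,14,1)
cv2.imwrite('pics/'+sys.argv[1],o)
E
python3 v.py c1.png '(0,-.215,(0,0,255))' '(.1,-.215,(0,255,0))'
```

```text
4.575 [0.63076036 0.12490295 0.18517474] [0.74628455 1.08334022 1.14809609] [51.01647744 35.99640758]
0 -0.215 [256.56393286 228.6107425 ]
0.1 -0.215 [292.1079549  227.66686672]
```

View pics/c1.png

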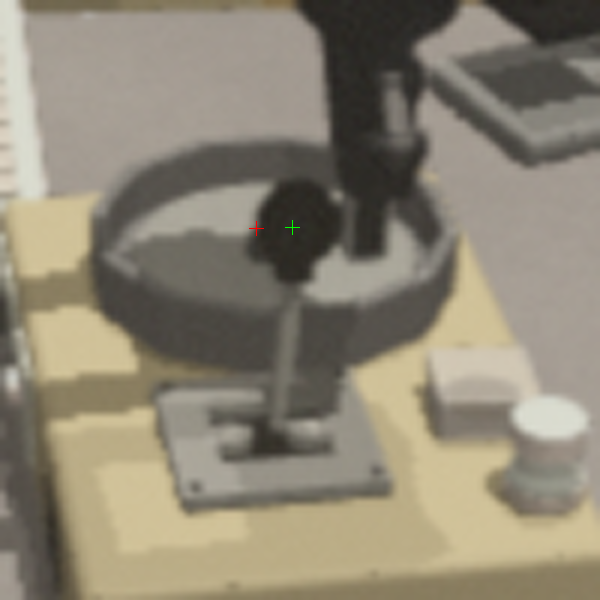

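The knob is at crop (299,222), so fore is about 0.11. The TCP geometry agrees, giving an offset of about 32 mm. Another 17 mm should reach neutral.

>>> drive_tool --plan '[-0.4, -0.04, 0, 0, -0.4, -0.04, 0, 0, -0.4, -0.04, 0, 0, -0.3, -0.03, 0, 0, -0.2, -0.02, 0, 0, 0, 0, 0, 0]'

```text
time: 5.38
eef_pos: [0.614, 0.1232, 0.1853]
tool_rot: [-0.0, -0.049, 0.999, 0.0]
wrist_force: [1.0, 1.5, 0.4]
gripper_width: -0.004
grip_force: 0.7
```

```bash
python3 v.py c2.png '(0,-.215,(0,0,255))' '(.05,-.215,(0,255,0))'
```

```text
5.375 [0.61402411 0.12323902 0.18529346] [1.01095575 1.50745636 0.36813132] [34.19772937 35.97359825]
0 -0.215 [256.56393286 228.6107425 ]
0.05 -0.215 [274.36906185 227.70402334]
```

View pics/c2.png

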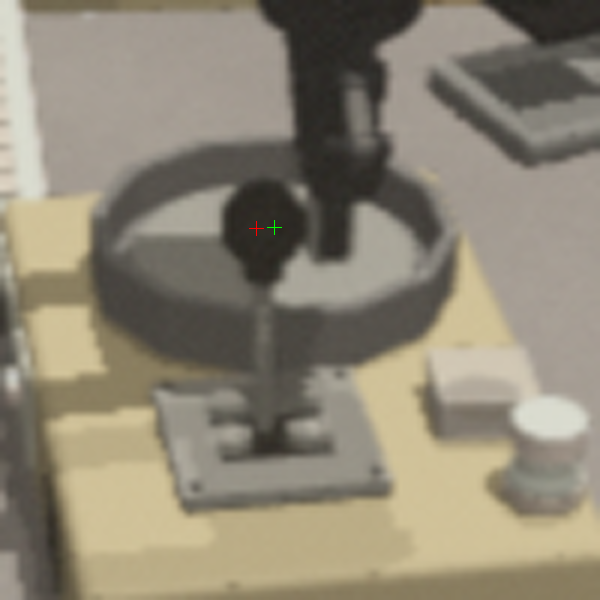

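The knob is at about (263,223) and the rod stands in line with the cross slot, so the lever is in neutral. I'll back off and go around to its left side.

>>> drive_tool --plan '[0.75, 0.08, 0, 0, 0.75, 0.08, 0, 0, -0.15, 1.6, 0, 0, -0.17, 1.7, 0, 0, -0.17, 1.7, 0, 0, -1.6, -0.16, 0, 0, -1.6, -0.16, 0, 0, -1.5, -0.15, 0, 0, 0, 0, 0, 0, 0, 0, 0, 0]'

```text
time: 6.68
eef_pos: [0.5776, 0.1707, 0.1855]
tool_rot: [0.0, -0.049, 0.999, 0.0]
wrist_force: [-0.7, -0.5, -0.4]
gripper_width: 0.001
grip_force: 0.0
```

```bash
python3 v.py c3.png '(0,-.215,(0,0,255))' '(.05,-.215,(0,255,0))'
```

```text
6.675 [0.57758615 0.17069901 0.18550691] [-0.69343414 -0.53678831 -0.42574427] [ 2.56495801 86.76279588]
0 -0.215 [256.56393286 228.6107425 ]
0.05 -0.215 [274.36906185 227.70402334]
```

View pics/c3.png

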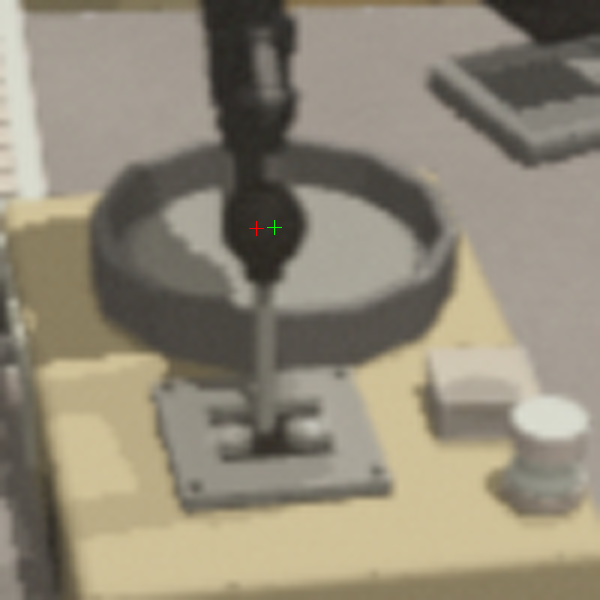

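>>> drive_tool --plan '[0.06, -0.6, 0, 0, 0.06, -0.6, 0, 0, 0.06, -0.6, 0, 0, 0.06, -0.6, 0, 0, 0.06, -0.6, 0, 0, 0.06, -0.6, 0, 0, 0.06, -0.6, 0, 0, 0.06, -0.6, 0, 0, 0.06, -0.6, 0, 0, 0.06, -0.6, 0, 0]'

```text
time: 7.98
eef_pos: [0.5833, 0.1097, 0.1853]
tool_rot: [-0.0, -0.049, 0.999, -0.0]
wrist_force: [0.2, 1.9, 1.0]
gripper_width: 0.001
grip_force: 0.9
```

```bash
python3 v.py c4.png '(0,.05,(0,0,255))' '(.05,.05,(0,255,0))'
```

```text
7.975 [0.58331537 0.10969922 0.18525146] [0.16846114 1.88123265 1.0348157 ] [ 2.31430002 25.49506514]
0 0.05 [274.49559548 269.98968335]
0.05 0.05 [292.81986524 268.96260336]
```

View pics/c4.png

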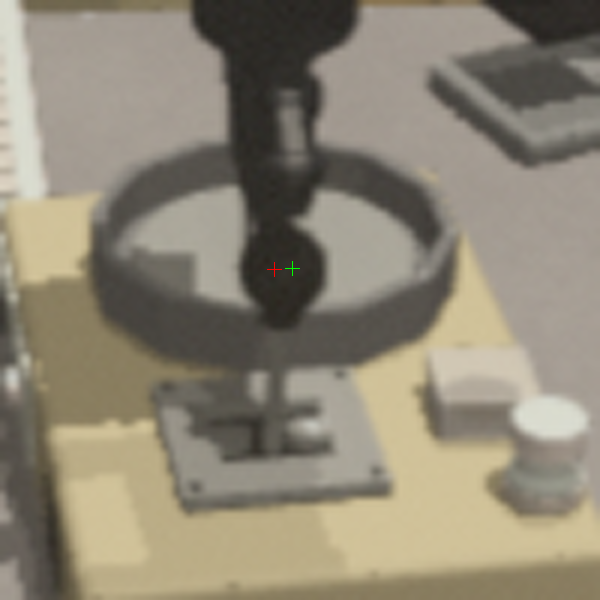

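The knob is at (283,267), so across is about +0.05 and fore about 0.02: it is crossing as planned. I'll continue to the right-hand lane.

>>> drive_tool --plan '[0.05, -0.5, 0, 0, 0.05, -0.5, 0, 0, 0.05, -0.5, 0, 0, 0.05, -0.5, 0, 0, 0.04, -0.4, 0, 0, 0.03, -0.3, 0, 0, 0, 0, 0, 0]'

```text
time: 8.9
eef_pos: [0.586, 0.0828, 0.1852]
tool_rot: [-0.0, -0.049, 0.999, -0.0]
wrist_force: [-0.2, 0.7, -0.6]
gripper_width: -0.0
grip_force: 0.4
```

```bash
cat > k.py <<'E'
from h import *
s=bot.observe(); print(s['time'],s['wrist_force'],w2m(np.array(s['eef_pos'])*1000))
for n in ('side','top'):
  cams.camera(n); m=cams.camera_model(n)
  for d in finder.look_for(n,'knob')[:2]: w=world(m,d['at'])*1000; print(n,d['confidence'],w,w2m(w))
  for d in finder.outline_of(n,'knob')[:2]:
    v,u=np.nonzero(d['region']); q=np.array([(u.min()+u.max())/2,(v.min()+v.max())/2])
    print(d['confidence'],q,len(u),u.min(),u.max(),v.min(),v.max(),'fit mid',fit([(m,np.array([u.mean(),v.mean()]))])[0])
E
python3 k.py
```

```text
8.9 [-0.21717517  0.67218975 -0.60065204] [ 2.33971929 -1.48864357]
side 0.67 [587.38928084  40.21060741 198.9786267 ] [ -0.41213534 -44.05945337]
0.77 [344.  174.5] 258 337 351 159 190 fit mid [0.00612753 0.29731817]
```

>>> drive_tool --plan '[0.02, -0.2, 0, 0, 0.02, -0.15, 0, 0, 0, 0, 0, 0]'

```text
time: 9.57
eef_pos: [0.5863, 0.0801, 0.1852]
tool_rot: [-0.0, -0.049, 0.999, 0.0]
wrist_force: [-0.7, 4.3, -1.3]
gripper_width: -0.002
grip_force: 2.1
```

```bash
python3 - <<'E'
from h import *
s=bot.observe(); print(s['wrist_force'],w2m(np.array(s['eef_pos'])*1000))
cams.camera('side'); m=cams.camera_model('side')
r=finder.outline_of('side','knob')[0]['region']
for v in np.nonzero(r.any(1))[0]: u=np.nonzero(r[v])[0]; print(v,u.min(),u.max(),end='; ')
for a in (.19,.21,.235): print(a,proj(m,[m2w(knob(f,a))/1000 for f in (0,.05)]))
E
```

```text
[-0.69449637  4.34632407 -1.30240814] [ 2.40972028 -4.25625647]
160 340 347; 161 339 348; 162 338 349; 163 338 350; 164 337 351; 165 337 351; 166 337 351; 167 337 351; 168 337 351; 169 337 351; 170 337 350; 171 338 350; 172 339 349; 173 339 348; 174 340 347; 175 340 346; 176 341 345; 177 341 344; 178 341 344; 179 341 344; 180 341 344; 181 341 343; 182 341 343; 183 341 343; 184 340 343; 185 340 343; 186 340 343; 187 340 343; 188 340 342; 189 341 341; 0.19 [[341.93409895 164.92834635]
 [345.0287036  164.74268434]]
0.21 [[342.16090264 165.78266799]
 [345.26091212 165.59473075]]
0.235 [[342.44318169 166.88109907]
 [345.54979566 166.69024862]]
```

The knob is against the right-hand stop (force about 4 N), with fore about +0.02. I'll back off and go around to the near side.

>>> drive_tool --plan '[-0.08, 0.9, 0, 0, -0.1, 0.9, 0, 0, -1.7, -0.17, 0, 0, -1.7, -0.16, 0, 0, -1.6, -0.16, 0, 0, 0, 0, 0, 0, 0.17, -1.7, 0, 0, 0.17, -1.7, 0, 0, 0.17, -1.7, 0, 0, 0, 0, 0, 0]'

```text
time: 10.92
eef_pos: [0.54, 0.0401, 0.1852]
tool_rot: [-0.0, -0.048, 0.999, -0.0]
wrist_force: [-0.1, -0.5, 0.5]
gripper_width: -0.002
grip_force: 0.0
```

```bash
cat > k.py <<'E'
from h import *
s=bot.observe(); print(s['time'],s['wrist_force'],w2m(np.array(s['eef_pos'])*1000))
cams.camera('side'); m=cams.camera_model('side')
R=finder.outline_of('side','knob')
if R:
  r=R[0]['region']; v0=np.nonzero(r.any(1))[0].min(); row=[np.nonzero(r[v])[0] for v in range(v0,v0+15)]
  w=max(row,key=lambda u:np.ptp(u) if len(u) else 0); q=np.array([(w.min()+w.max())/2,v0+7])
  print(R[0]['confidence'],q,w.min(),w.max(),'fore,across',fit([(m,q)])[0])
E
python3 k.py
```

```text
10.925 [-0.08805446 -0.4853465   0.4585059 ] [-47.63010412 -39.56025109]
0.66 [344. 166.] 337 351 fore,across [0.02818287 0.21777326]
```

>>> drive_tool --plan '[0.5, 0.05, 0, 0, 0.5, 0.05, 0, 0, 0.5, 0.05, 0, 0, 0.5, 0.05, 0, 0, 0.5, 0.05, 0, 0, 0.5, 0.05, 0, 0, 0.5, 0.05, 0, 0, 0.5, 0.05, 0, 0, 0.5, 0.05, 0, 0, 0.5, 0.05, 0, 0, 0.5, 0.05, 0, 0, 0, 0, 0, 0]'

```text
time: 12.52
eef_pos: [0.5949, 0.0473, 0.1849]
tool_rot: [-0.0, -0.049, 0.999, 0.0]
wrist_force: [0.2, -0.3, -1.4]
gripper_width: 0.0
grip_force: 0.4
```

```bash
python3 k.py
```

```text
12.525 [ 0.16079909 -0.25308307 -1.35138592] [  7.7248404  -37.70612663]
0.81 [357.5 166. ] 351 364 fore,across [0.25354119 0.20945983]
```

>>> drive_tool --plan '[0.2, 0.02, 0, 0, 0.2, 0.02, 0, 0, 0.2, 0.02, 0, 0, 0.1, 0.01, 0, 0, 0, 0, 0, 0]'

```text
time: 13.25
eef_pos: [0.6018, 0.048, 0.1853]
tool_rot: [-0.0, -0.049, 0.999, 0.0]
wrist_force: [-1.2, 0.0, -0.2]
gripper_width: 0.001
grip_force: 0.7
```

>>> drive_tool --plan '[0.15, 0.01, 0, 0, 0.1, 0.01, 0, 0, 0, 0, 0, 0]'

```text
time: 13.62
eef_pos: [0.6043, 0.0482, 0.1853]
tool_rot: [0.0, -0.049, 0.999, 0.0]
wrist_force: [-1.1, -0.1, -1.4]
gripper_width: -0.002
grip_force: 0.7
```

>>> drive_tool --plan '[0.1, 0.01, 0, 0, 0.1, 0.01, 0, 0, 0, 0, 0, 0]'

```text
time: 14.0
eef_pos: [0.6063, 0.0483, 0.1853]
tool_rot: [-0.0, -0.049, 0.999, 0.0]
wrist_force: [-1.8, -0.3, -0.9]
gripper_width: -0.004
grip_force: 0.8
```

```bash
python3 k.py
```

```text
14.0 [-1.79868951 -0.33748774 -0.9147253 ] [ 19.1546939  -37.80483653]
0.5 [361.5 166. ] 355 368 fore,across [0.32704064 0.19409876]
```

>>> drive_tool --plan '[0.15, 0.01, 0, 0, 0, 0, 0, 0]'

```text
time: 14.35
eef_pos: [0.6076, 0.0485, 0.1851]
tool_rot: [-0.0, -0.049, 0.999, 0.0]
wrist_force: [-2.6, 0.4, -1.8]
gripper_width: -0.0
grip_force: 1.5
```

>>> drive_tool --plan '[0.1, 0.01, 0, 0, 0, 0, 0, 0]'

```text
time: 14.6
eef_pos: [0.6085, 0.0486, 0.185]
tool_rot: [-0.0, -0.049, 0.999, 0.0]
wrist_force: [-3.6, -0.3, -1.8]
gripper_width: 0.004
grip_force: 2.0
```

Force is rising, so the stop is starting to take up.

>>> drive_tool --plan '[0.15, 0.01, 0, 0, 0.1, 0.01, 0, 0, 0, 0, 0, 0]'

```text
time: 14.98
eef_pos: [0.6107, 0.0488, 0.1847]
tool_rot: [-0.001, -0.049, 0.999, 0.0]
wrist_force: [-7.1, 0.6, -3.0]
gripper_width: -0.0
grip_force: 3.0
```

```bash
python3 k.py
```

```text
14.975 [-7.06604608  0.63864113 -2.95521428] [ 23.59422942 -37.76933963]
0.62 [363. 167.] 357 369 fore,across [0.3498289  0.21301138]
```

>>> drive_tool --plan '[-1, -0.1, 0, 0, -2, -0.2, 0, 0, -4, -0.4, 2, 0, -4, -0.4, 3, 0, -2, 0, 3, 0, 0, 0, 0, 0, 0, 0, 0, 0]'

```text
time: 15.95
eef_pos: [0.4815, 0.0377, 0.2652]
tool_rot: [0.001, -0.049, 0.999, 0.0]
wrist_force: [0.6, -0.0, -0.5]
gripper_width: 0.0
grip_force: 0.0
```

```bash
python3 k.py; python3 - <<'E'
from h import *
ms=cams.camera_model('side');mt=cams.camera_model('top')
im=[]
for n,m in(('top',mt),('side',ms)):
    a=cams.camera(n)[:,:,::-1]; p=m2w(knob(.29,.21))/1000; x,y=(int(t) for t in proj(m,p)[0]); x0,y0=x-30,y-25
    o=cv2.resize(a[y0:y0+60,x0:x0+60],None,fx=6,fy=6,interpolation=2)
    for f,col in((.29,(0,0,255)),(.25,(0,255,0))):
        u=(proj(m,m2w(knob(f,.215))/1000)[0]-[x0,y0]+.5)*6-.5; print(n,f,u); cv2.drawMarker(o,tuple(int(t) for t in u),col,0,12,1)
    im.append(o)
cv2.imwrite('pics/end.png',np.hstack(im))
E
```

```text
15.95 [ 0.62866446 -0.02229326 -0.4513906 ] [-106.05841474  -36.19405043]
0.51 [360.5 165. ] 353 368 fore,across [0.31411767 0.17198637]
top 0.29 [190.09907953 156.91707967]
top 0.25 [192.45962776 171.73658634]
side 0.29 [186.49536416 155.52760452]
side 0.25 [172.6736118 153.7455206]
```

View pics/end.png

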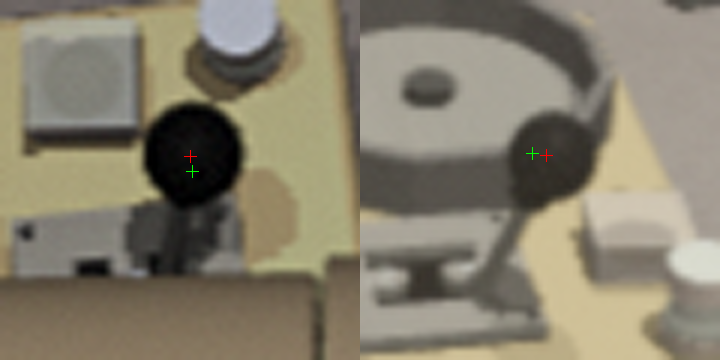

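The final picture shows the ball at (194,153) in the top crop and (551,154) in the side crop. Both are at or slightly past the 0.29 mark, so the lever is fully home in third. The jar and box are undisturbed and the arm is clear.

```bash
python3 -c "
from bench import bot
print(bot.job_done())"
```

```text
the job is handed in; nothing more can be done
None
```

I pushed the lever to neutral, across to the right-hand lane and forward into third; the final camera check shows it fully home, with the jar and fossil box where they stood and the arm clear, and the job is handed in (about 16 s of the 51 s used).

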